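# Clear a microscope bench into its trays

## Robot

A 6-joint arm with a two-finger parallel gripper is mounted at the origin on the work surface. World frame = base frame: x ahead of the robot, y to its left, z up, the work surface at z = 0. Lengths are in m, angles in rad, forces in N, time in s.
With the tool pointing down it reaches from about 0.35 to 0.975 m from the base axis. Payload 4.9 kg.
Tool frame: the origin (TCP) lies at the very end of the fingers, on their centre line; the grasp point (between the pads) lies 19 mm behind it; z points along the fingers, y is the line along which they close (so a half turn about z gives the same grasp; the last joint's range is limited). The gripper opens to 85 mm and grips with 20 to 120 N. Pads are 22 mm wide; open, the fingers measure 114 mm over their backs; the gripper's body (76 mm by 85 mm) begins 54 mm behind the grasp point. The pads swing forward as they close: fully open they stand 13 mm farther back than shut.
Start: joints at [0.985, 0.053, 1.613, -0, 1.476, -0.119], TCP at [0.281, 0.558, 0.231] pointing down, gripper open.
Joint ranges: [-3.01, 3.01], [-1.01, 2.22], [0.06, 2.58], [-1.02, 4.17], [0.09, 2.62], [-3.14, 3.14]. Speed limits (rad/s): [2.57, 2.57, 3.14, 3.14, 3.14, 3.14].

## Interface

Orientations are given as a unit quaternion [w, x, y, z].
In Python, from plant import * gives the robot as it stands.
- The arm moves only by the tool jog_arm, never from a script. Its argument "moves" is a list that holds one entry, the list of rows, each a list of 7 numbers: the finger opening in cm, from 0 to 8.54, then the shift along the tool's x, y, z in cm, then the turn, a rotation vector about the tool's x, y, z in rad. A call has 1 to 20 rows; each row shifts and turns the commanded pose from where the row before left it, along the tool's axes as they then stand; what a row does not reach is not made up. A row lasts 1/12 s, in which the tool goes at most 41.7 mm and 7.16 degrees, less where a joint would pass 70% of its speed; a pose out of reach is approached as far as the arm can. A call is refused whole if a number of a shift passes 4.17 or a number of a turn 0.125, either way. A call with a gripper value outside its range is refused whole. The fingers move at their own pace and stop on an object; the grip force is fixed at half the most. Time passes only in rows, so rows that do not move let the fingers close. It gives the time, the measured TCP pose, the force, the opening and the grip force at its end, in the units of the state.
- state(): the state, without advancing time (a new reading comes with each control period).
- grab_frame(name): name is "side" or "top" or "wrist"; returns a dict with "color" (420x560x3 uint8, blue, green, red), "depth" (420x560 float32, m along the optical axis (not along the pixel's ray), 0 where there is no reading), "fx", "fy", "cx", "cy" (pixels), "R" (3x3) and "t" (3): a world point X has camera coordinates R X + t. Camera axes: x right, y down, z forward; pixel columns grow to the right and rows downward; lengths in m; the calibration is good to about 2 mm. A picture is of the moment at which its call begins.
- job_done(): hands the job in; it is judged then, once.
Trained networks look in a picture, given as the dict that the camera call returned (one of the last four; its "shot" number tells which), for a name from the list of things; names that differ only in an ending like _2 or _b are one class to them, and where a whole thing is asked for, a point or a joint stands for the part that bears it (a point fixed in the world has none). Each returns a list of dicts, best first, with "p" (0 to 1); they miss things now and then, are a little off and sometimes report something else, mostly with a low value. They report only what shows in the picture. A call takes as long as a camera call.
- recognise(name, picture): "rect" ([centre column, centre row, width, height] in pixels, round what is visible of it).
- regions_of(name, picture): "pixels" (420x560 bool, what is visible of it) and "rect" ([centre column, centre row, width, height] in pixels, round what is visible of it).
The state is a dict: "time": time; "joint_pos": joint angles; "joint_vel": joint speeds; "joint_efforts": joint torques, N m; "tool_pos": TCP position; "tool_rot": TCP orientation; "contact_force": force on the tool from outside, world axes, zero at the start; "ft_torque": the same for the moment, N m; "gripper_width": opening from 0.0 (shut) to 1.0 (fully open); "grasp_force": force on a finger pad.
Only numpy, scipy, OpenCV 4.12 (cv2) and the standard library are available. Lean on these libraries where they do the work, as an engineer would, in place of code of your own. Each camera call takes 0.05 s, during which the arm holds its last target. There are 200 camera calls.

## Task

Clear up the microscope bench: stand both orange-capped specimen jars in the orange tray, stand both microscope eyepieces in the blue tray, and lay the forceps flat in the steel tray, fully inside it. Set everything down on the tray floors and let go; do not drop anything or tip a jar or eyepiece over on the way, and leave the tape roll and the glass dish where they are.

Things in the scene. Friction and masses are not known exactly. Their poses are not given: they have to be found in the camera images.
- jar_a: Specimen jar, white plastic body 38 mm in diameter with an orange screw cap 40 mm in diameter on top (cap from 44 to 60 mm high); 60 mm tall, 40 to 85 g, standing upright on the bench. Grip it across the diameter, body or cap. Origin: centre of its underside; z up. The two jars are alike.
- jar_b: Specimen jar, white plastic body 38 mm in diameter with an orange screw cap 40 mm in diameter on top (cap from 44 to 60 mm high); 60 mm tall, 40 to 85 g, standing upright on the bench. Grip it across the diameter, body or cap. Origin: centre of its underside; z up. The two jars are alike.
- eyepiece_a: Microscope eyepiece standing upright on its rubber eyecup: black body 38 mm in diameter up to 36 mm high, above it a bright metal barrel 30 mm in diameter up to 58 mm; 60 to 130 g. Grip it across the black body (or the barrel above it). Origin: centre of its underside; z up. The two eyepieces are alike.
- eyepiece_b: Microscope eyepiece standing upright on its rubber eyecup: black body 38 mm in diameter up to 36 mm high, above it a bright metal barrel 30 mm in diameter up to 58 mm; 60 to 130 g. Grip it across the black body (or the barrel above it). Origin: centre of its underside; z up. The two eyepieces are alike.
- forceps: Dark steel dissecting forceps, closed, rigid, lying flat on the bench: 131 mm long along its own y (tips at +y), 12 mm wide along its own x at the middle, 10 mm thick, 28 to 56 g. Grip it at the middle across its width. Origin: the middle of its length, width and thickness (5 mm above what it lies on); z up.
- specimen_tray: Orange plastic tray for the jars, fixed to the bench, open top, 80 mm along its own x by 130 mm along its own y outside, rim 14 mm above the bench, walls and floor 4 mm thick (inner floor 4 mm above the bench), so 72 by 122 mm inside. Origin: centre of its underside, on the bench; z up. The two jars fit side by side along its y.
- optics_tray: Blue plastic tray for the eyepieces, fixed to the bench, open top, 80 mm along its own x by 130 mm along its own y outside, rim 14 mm above the bench, walls and floor 4 mm thick (inner floor 4 mm above the bench), so 72 by 122 mm inside. Origin: centre of its underside, on the bench; z up. The two eyepieces fit side by side along its y.
- instrument_tray: Steel tray for the forceps, fixed to the bench, open top, 90 mm along its own x by 160 mm along its own y outside, rim 14 mm above the bench, walls and floor 4 mm thick (inner floor 4 mm above the bench), so 82 by 152 mm inside. Origin: centre of its underside, on the bench; z up. The forceps fit in it lengthwise, along its y.
- tape_roll: Bystander, loose: yellow roll of tape lying flat, 60 mm across, 38 mm hole, 19 mm high. Origin: centre of its underside.
- petri_dish: Bystander, loose: open glass dish 86 mm across, 15 mm high. Origin: centre of its underside.

How it is judged:
At the end, for the whole second after the job is handed in: Jars in the orange tray, eyepieces in the blue: upright within 0.1 rad, underside within 6 mm of the tray floor, centre inside the walls. Forceps on the steel tray floor, flat within 0.06 rad, middle within 30 mm of the tray's lengthwise. All released and at rest (x of jar_a in the frame of specimen_tray between -0.036 and 0.036 m and y of jar_a in the frame of specimen_tray between -0.061 and 0.061 m and z of jar_a in the frame of specimen_tray between 0 and 0.01 m and linear speed of each of jar_a, jar_b, eyepiece_a, eyepiece_b, forceps below 0.02 m/s and angular speed of each of jar_a, jar_b, eyepiece_a, eyepiece_b, forceps below 0.2 rad/s and contact force between each of jar_a, jar_b, eyepiece_a, eyepiece_b, forceps and the fingers below 0.1 N and angle between each of jar_a, jar_b, eyepiece_a, eyepiece_b's own z axis and vertical below 0.1 rad and x of jar_b in the frame of specimen_tray between -0.036 and 0.036 m and y of jar_b in the frame of specimen_tray between -0.061 and 0.061 m and z of jar_b in the frame of specimen_tray between 0 and 0.01 m and x of eyepiece_a in the frame of optics_tray between -0.036 and 0.036 m and y of eyepiece_a in the frame of optics_tray between -0.061 and 0.061 m and z of eyepiece_a in the frame of optics_tray between 0 and 0.01 m and x of eyepiece_b in the frame of optics_tray between -0.036 and 0.036 m and y of eyepiece_b in the frame of optics_tray between -0.061 and 0.061 m and z of eyepiece_b in the frame of optics_tray between 0 and 0.01 m and x of forceps in the frame of instrument_tray between -0.041 and 0.041 m and y of forceps in the frame of instrument_tray between -0.03 and 0.03 m and z of forceps in the frame of instrument_tray between 0 and 0.013 m and angle between the z axis of forceps and the z axis of instrument_tray, either way round below 0.06 rad); the robot touches nothing.
It fails at once if the tape roll or the glass dish is moved by more than 20 mm (distance of any of tape_roll, petri_dish from where it was at the start of the episode above 0.02 m).
It fails at once if a jar or an eyepiece is tipped over (more than 0.8 rad) (angle between any of jar_a, jar_b, eyepiece_a, eyepiece_b's own z axis and vertical above 0.8 rad).
It fails at once if a thing is dropped: it falls freely at over 0.45 m/s (about 10 mm of fall) while still more than 25 mm above the bench ((contact force between jar_a and anything else below 0.02 N and height (world z) of jar_a above 0.025 m and linear speed of jar_a above 0.45 m/s) or (contact force between jar_b and anything else below 0.02 N and height (world z) of jar_b above 0.025 m and linear speed of jar_b above 0.45 m/s) or (contact force between eyepiece_a and anything else below 0.02 N and height (world z) of eyepiece_a above 0.025 m and linear speed of eyepiece_a above 0.45 m/s) or (contact force between eyepiece_b and anything else below 0.02 N and height (world z) of eyepiece_b above 0.025 m and linear speed of eyepiece_b above 0.45 m/s) or (contact force between forceps and anything else below 0.02 N and height (world z) of forceps above 0.025 m and linear speed of forceps above 0.45 m/s)).
It also fails if it takes over 115 s, if anything falls off the work surface, if the arm or the gripper's body presses on something with over 40 N, if the wrist force passes 120 N, or if a joint passes its speed limit or range.

## Working session

There is one attempt and no reset: what is moved stays moved. The work goes in short steps, Python scripts to look and compute and a tool call to move; the robot and the scene stay as the last step left them, time stands still between calls to the robot, and variables do not carry over. Pictures are saved under pics/ and viewed, at most 15 in all, crops included, and the job is handed in when it is done.

Besides the shell and the picture viewer there is one more tool, called after "Emit:" as a command line: name --argument value ..., lists and objects as JSON in quotes. jog_arm: Moves the arm, as the interface text tells. Its arguments: {"type":"object","properties":{"moves":{"type":"array"}},"required":["moves"]}

```bash
mkdir -p pics; ls
python3 - <<'E'
from plant import *
import cv2
s=state();print(s)
for n in("top","side"):
    f=grab_frame(n);cv2.imwrite(f"pics/{n}0.png",f["color"]);print(n,f["fx"],f["R"],f["t"])
E
```

```text
pics
{'time': 0.0, 'joint_pos': array([ 9.84998698e-01,  5.33400036e-02,  1.61432714e+00,  3.14360422e-05,
        1.47598767e+00, -1.18986020e-01]), 'joint_vel': array([ 1.44695005e-03, -3.98010220e-04,  1.96019917e-05,  1.26981579e-04,
        2.03771987e-03, -1.11433520e-03]), 'joint_efforts': array([-5.21655329e-04, -3.93689811e+01, -3.70174813e+01, -2.68041777e-04,
        7.07592670e-03, -1.55349585e-05]), 'tool_pos': array([0.28090748, 0.55760693, 0.23005367]), 'tool_rot': array([-3.70555380e-04,  2.31293653e-01,  9.72883437e-01, -9.62320548e-04]), 'contact_force': array([-0.27159447,  0.1185469 , -0.25075872]), 'ft_torque': array([ 0.04895271, -0.01085473,  0.00681234]), 'grasp_force': 0.0, 'gripper_width': 0.997212986436086}
top 494.79685799389523 [[ 0.01917073 -0.999639    0.01882409]
 [-0.99877459 -0.02000657 -0.04526658]
 [ 0.04562684 -0.01793323 -0.99879757]] [-0.0235381   0.55555361  1.08503235]
side 398.0364507206028 [[ 0.95727029 -0.28902565 -0.00988809]
 [-0.23188771 -0.74669718 -0.62343516]
 [ 0.17280535  0.59908888 -0.78181252]] [-0.55469202  0.14493371  0.95763977]
```

View pics/top0.png

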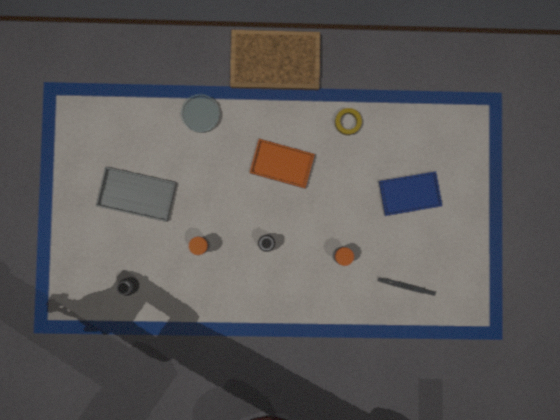

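View pics/side0.png

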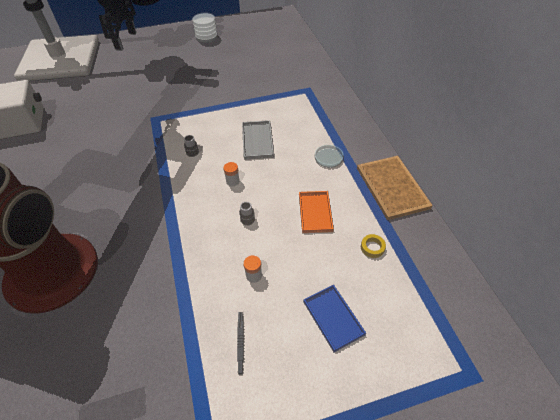

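The top view shows jars at (198,245) and (344,256), eyepieces at (128,286) and (266,242), and the forceps at (406,286). The trays are at orange (283,164), blue (410,193) and steel (138,193), with the dish at (202,113) and the tape at (348,121). The side view agrees.

```bash
cat > h.py <<'E'
from plant import *
import numpy as np, cv2
from scipy.spatial.transform import Rotation as Ro
def K(f): return np.array([[f["fx"],0,f["cx"]],[0,f["fy"],f["cy"]],[0,0,1.]])
def onplane(f,px,z):
    "pixels (N,2) -> world points on the plane of height z"
    px=np.atleast_2d(np.asarray(px,float)); R,t=f["R"],f["t"]
    d=np.linalg.solve(K(f),np.c_[px,np.ones(len(px))].T).T@R; c=-R.T@t
    return c+d*((z-c[2])/d[:,2])[:,None]
def cloud(f,m):
    "masked depth pixels -> world points"
    v,u=np.nonzero(m&(f["depth"]>0)); d=f["depth"][v,u]
    c=np.linalg.solve(K(f),np.stack([u,v,np.ones(len(u))]))*d
    return (c.T-f["t"])@f["R"]
def pose():
    s=state(); p=s["tool_pos"]; q=s["tool_rot"]
    return p,Ro.from_quat([q[1],q[2],q[3],q[0]])
def rect(P):
    (cx,cy),(w,h),a=cv2.minAreaRect((P[:,:2]*1000).astype(np.float32))
    if w>h: w,h,a=h,w,a+90   # a: direction of short side; long side = a+90
    return [round(float(x),1) for x in (cx,cy,w,h,(a+90)%180)]
E
python3 - <<'E'
from h import *
for cam in("top","side"):
    f=grab_frame(cam)
    for n,z in(("jar_a",.06),("eyepiece_a",.058),("forceps",.01),("specimen_tray",.014),("optics_tray",.014),("instrument_tray",.014),("tape_roll",.019),("petri_dish",.015)):
        for r in regions_of(n,f):
            if r["p"]<.3: continue
            C=cloud(f,r["pixels"]); v,u=np.nonzero(r["pixels"])
            top=C[C[:,2]>z-.008]
            print(cam,n,round(r["p"],2),np.round(r["rect"]),"rect@z",rect(onplane(f,np.c_[u,v],z)),"depthtop",len(top),np.round((top[:,:2].min(0)+top[:,:2].max(0))/2*1000) if len(top) else 0,"med",np.round(np.median(top[:,:2],0)*1000) if len(top) else 0, "zmax",round(C[:,2].max()*1000) if len(C) else None)
p,R=pose();print(p,R.as_matrix().round(3))
E
```

```text
top jar_a 0.9 [200. 245.  22.  18.] rect@z [478.3, 153.8, 35.8, 42.2, 91.1] depthtop 279 [478. 156.] med [478. 156.] zmax 65
top jar_a 0.66 [343. 256.  23.  14.] rect@z [460.8, -150.1, 35.9, 44.7, 91.0] depthtop 272 [ 461. -154.] med [ 462. -155.] zmax 65
top eyepiece_a 0.76 [269. 242.  14.  15.] rect@z [485.2, 11.5, 31.7, 31.8, 91.1] depthtop 148 [486.  12.] med [486.  12.] zmax 63
top eyepiece_a 0.52 [128. 286.  24.  18.] rect@z [389.6, 300.5, 37.2, 45.4, 136.4] depthtop 168 [387. 309.] med [387. 309.] zmax 63
top forceps 0.71 [407. 288.  58.  13.] rect@z [395.3, -301.1, 14.5, 131.1, 77.1] depthtop 290 [ 395. -302.] med [ 394. -304.] zmax 16
top optics_tray 0.96 [411. 193.  66.  46.] rect@z [601.9, -307.2, 82.8, 138.2, 101.1] depthtop 681 [ 603. -309.] med [ 604. -310.] zmax 19
top instrument_tray 0.83 [136. 194.  79.  56.] rect@z [587.9, 301.6, 91.7, 163.3, 78.6] depthtop 969 [588. 303.] med [589. 302.] zmax 19
top tape_roll 0.97 [348. 121.  26.  24.] rect@z [759.5, -165.7, 55.9, 60.9, 0.8] depthtop 338 [ 761. -166.] med [ 762. -167.] zmax 24
top tape_roll 0.69 [198. 115.  36.  40
[... 1097 characters left out ...]
epthtop 427 [663. -20.] med [666. -28.] zmax 18
side optics_tray 0.88 [333. 317.  59.  66.] rect@z [600.8, -311.7, 83.8, 130.7, 100.8] depthtop 625 [ 602. -311.] med [ 604. -318.] zmax 19
side instrument_tray 0.58 [259. 143.  30.  38.] rect@z [587.0, 295.9, 89.2, 172.9, 78.3] depthtop 394 [587. 300.] med [590. 297.] zmax 19
side tape_roll 0.94 [373. 245.  22.  20.] rect@z [758.7, -171.6, 58.3, 68.8, 66.2] depthtop 296 [ 760. -168.] med [ 761. -170.] zmax 23
side petri_dish 0.6 [330. 156.  28.  25.] rect@z [770.9, 158.0, 82.9, 94.4, 70.3] depthtop 175 [771. 163.] med [772. 165.] zmax 20
[0.28125302 0.55811964 0.23130229] [[-0.893  0.45   0.   ]
 [ 0.45   0.893  0.   ]
 [ 0.     0.    -1.   ]]
```

```bash
cat >> h.py <<'E'
def go(x,y,z,yaw):
    "turn first, then shift: what is left to the target TCP (mm) and heading of tool y (deg), in tool axes"
    p,R=pose(); m=R.as_matrix(); cur=np.degrees(np.arctan2(m[1,1],m[0,1]))
    d=(yaw-cur+90)%180-90
    T=Ro.from_euler("z",d,degrees=True)*R
    print("turn z rad",round(-np.radians(d),3),"shift cm",(T.inv().apply(np.array([x,y,z])/1000-p)*100).round(2),"| at",(p*1000).round(1),"yaw",round(cur,1),"tilt",round(np.degrees(np.arccos(-m[2,2])),2))
E
python3 - <<'E'
from h import *
f=grab_frame("top"); c=cv2.cvtColor(f["color"],cv2.COLOR_BGR2HSV)
m=((c[...,0]<14)&(c[...,1]>150)).astype(np.uint8); m[:130]=0;m[200:]=0
v,u=np.nonzero(m);print(rect(onplane(f,np.c_[u,v],.014)))
go(387,308,160,11)
E
```

```text
[663.9, -18.8, 77.5, 126.1, 75.6]
turn z rad 0.912 shift cm [-26.57   5.61   7.13] | at [281.3 558.1 231.3] yaw 63.3 tilt 0.0
```

Emit:
jog_arm --moves '[[[8.54,0,0,0,0,0,0.114],[8.54,0,0,0,0,0,0.114],[8.54,0,0,0,0,0,0.114],[8.54,0,0,0,0,0,0.114],[8.54,0,0,0,0,0,0.114],[8.54,0,0,0,0,0,0.114],[8.54,0,0,0,0,0,0.114],[8.54,0,0,0,0,0,0.114],[8.54,-2.2,0.47,0.5,0,0,0],[8.54,-2.2,0.47,0.5,0,0,0],[8.54,-2.2,0.47,0.5,0,0,0],[8.54,-2.2,0.47,0.5,0,0,0],[8.54,-2.2,0.47,0.5,0,0,0],[8.54,-2.2,0.47,0.5,0,0,0],[8.54,-2.2,0.47,0.5,0,0,0],[8.54,-2.2,0.47,0.5,0,0,0],[8.54,-2.2,0.47,0.5,0,0,0],[8.54,-2.2,0.47,0.5,0,0,0],[8.54,-2.2,0.47,0.5,0,0,0],[8.54,0,0,0,0,0,0]]]'

```text
time: 2.72
tool_pos: [0.3788, 0.3276, 0.1751]
tool_rot: [0.0, 0.637, 0.771, -0.001]
contact_force: [-0.4, -0.1, 0.7]
gripper_width: 0.997
grasp_force: 0.0
```

Run:
```python
from h import *
f=grab_frame("wrist"); cv2.imwrite("pics/w1.png",f["color"])
for r in regions_of("eyepiece_a",f):
    C=cloud(f,r["pixels"]);top=C[C[:,2]>.045]
    print(r["p"],r["rect"],len(C),C[:,2].max() if len(C) else 0,np.round((top[:,:2].min(0)+top[:,:2].max(0))/2*1000) if len(top) else 0)
go(387,308,31,11)
```

```text
0.77 [287.6, 217.2, 46.5, 58.3] 2258 0.060815415643490515 [388. 309.]
turn z rad -0.002 shift cm [-2.34  0.43 14.53] | at [378.3 330.1 176.3] yaw 10.9 tilt 0.02
```

View pics/w1.png

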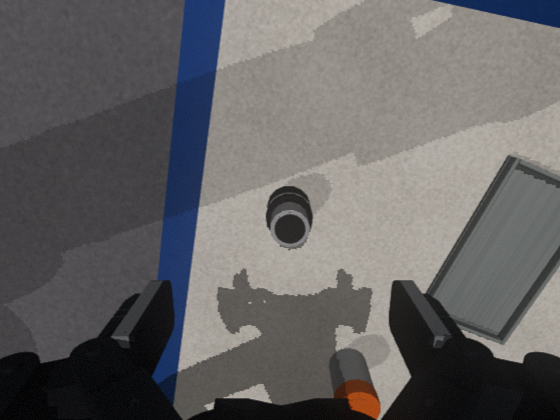

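The wrist view shows the eyepiece upright at about (290,225), between the fingers' line and the tray. It measures (388,309), which agrees with the top view.

Emit:
jog_arm --moves '[[[8.54,-1.1,0.25,0,0,0,0],[8.54,-1.1,0.25,0,0,0,0],[8.54,0,0,2.5,0,0,0],[8.54,0,0,2.5,0,0,0],[8.54,0,0,2.5,0,0,0],[8.54,0,0,2.5,0,0,0],[8.54,0,0,2.5,0,0,0],[8.54,0,0,2.0,0,0,0],[8.54,0,0,0,0,0,0],[5,0,0,0,0,0,0],[2,0,0,0,0,0,0],[2,0,0,0,0,0,0],[2,0,0,0,0,0,0],[2,0,0,0,0,0,0],[2,0,0,0,0,0,0],[2,0,0,0,0,0,0],[2,0,0,0,0,0,0],[2,0,0,0,0,0,0]]]'

```text
time: 4.32
tool_pos: [0.3909, 0.3116, 0.0355]
tool_rot: [0.002, 0.636, 0.772, 0.004]
contact_force: [1.9, 0.4, 9.2]
gripper_width: 0.334
grasp_force: 74.7
```

Run:
```python
from h import *
s=state();print(s["gripper_width"],s["grasp_force"],s["contact_force"])
f=grab_frame("wrist"); cv2.imwrite("pics/w2.png",f["color"])
go(387,308,31,11)
```

```text
0.333638723276947 74.72814949695021 [1.87714502 0.42948716 9.20389567]
turn z rad 0.0 shift cm [-0.28 -0.46  0.45] | at [390.9 311.6  35.6] yaw 11.0 tilt 0.51
```

View pics/w2.png

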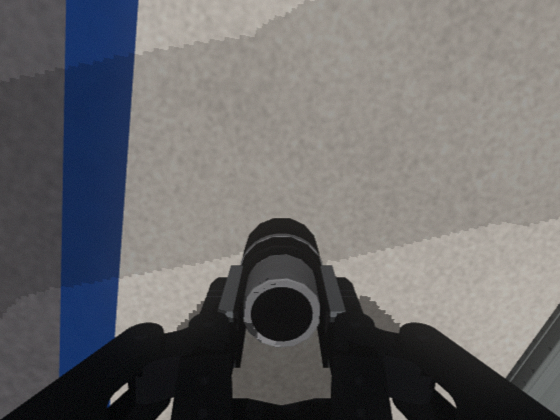

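The eyepiece is gripped upright by its barrel, at about (282,310). The fingertips are resting on its shoulder, so the TCP is about 36 mm above its underside.

Emit:
jog_arm --moves '[[[2,0,0,-0.5,0,0,0],[2,0,0,-0.5,0,0,0],[2,0,0,-1.0,0,0,0],[2,0,0,-2,0,0,0],[2,0,0,-2,0,0,0],[2,0,0,-2,0,0,0],[2,0,0,-2,0,0,0],[2,0,0,-1,0,0,0],[2,0,0,0,0,0,0],[2,0,0,0,0,0,0]]]'

```text
time: 5.2
tool_pos: [0.3873, 0.3099, 0.1415]
tool_rot: [0.0, 0.636, 0.772, 0.0]
contact_force: [-0.3, -0.4, -1.4]
gripper_width: 0.327
grasp_force: 72.0
```

Run:
```python
from h import *
s=state();print(s["gripper_width"],s["grasp_force"],s["contact_force"])
f=grab_frame("side")
for r in regions_of("eyepiece_a",f):
    C=cloud(f,r["pixels"]); print(r["p"],r["rect"],C.min(0),C.max(0))
go(607,-337,140,11)
```

```text
0.32697960519065244 71.96284175966866 [-0.34634491 -0.44330741 -1.42909323]
0.67 [247.8, 212.6, 11.9, 22.3] [ 0.46641479 -0.01104017  0.00081839] [0.50472484 0.02369261 0.06219973]
0.66 [183.8, 117.7, 15.0, 26.3] [ 3.60224442e-01  2.87141232e-01 -3.78978231e-05] [0.40444219 0.46382304 0.17327902]
turn z rad 0.0 shift cm [-6.765e+01  9.330e+00  1.000e-02] | at [386.3 309.2 139.7] yaw 11.0 tilt 0.16
```

Emit:
jog_arm --moves '[[[2,-1.5,0.2,0,0,0,0],[2,-3,0.4,0,0,0,0],[2,-3,0.4,0,0,0,0],[2,-3,0.4,0,0,0,0],[2,-3,0.4,0,0,0,0],[2,-3,0.4,0,0,0,0],[2,-3,0.4,0,0,0,0],[2,-3,0.4,0,0,0,0],[2,-3,0.4,0,0,0,0],[2,-3,0.4,0,0,0,0],[2,-3,0.4,0,0,0,0],[2,-3,0.4,0,0,0,0],[2,-3,0.4,0,0,0,0],[2,-3,0.4,0,0,0,0],[2,-3,0.4,0,0,0,0],[2,-3,0.4,0,0,0,0],[2,-3,0.4,0,0,0,0],[2,-3,0.4,0,0,0,0],[2,-3,0.4,0,0,0,0],[2,-3,0.4,0,0,0,0]]]'

```text
time: 6.97
tool_pos: [0.5747, -0.2505, 0.1388]
tool_rot: [-0.002, 0.636, 0.772, -0.0]
contact_force: [1.0, 0.4, 0.2]
gripper_width: 0.33
grasp_force: 72.0
```

Emit:
jog_arm --moves '[[[2,-3,0.4,0,0,0,0],[2,-3,0.4,0,0,0,0],[2,-2.5,0.4,0,0,0,0],[2,-1,0.2,0,0,0,0],[2,0,0,0,0,0,0],[2,0,0,0,0,0,0]]]'

```text
time: 7.47
tool_pos: [0.6066, -0.3394, 0.1395]
tool_rot: [-0.002, 0.636, 0.772, 0.0]
contact_force: [0.2, -0.1, -0.0]
gripper_width: 0.327
grasp_force: 72.0
```

Run:
```python
from h import *
s=state();print(s["gripper_width"],s["grasp_force"],s["contact_force"])
f=grab_frame("wrist"); cv2.imwrite("pics/w3.png",f["color"])
go(607,-337,43,11)
```

```text
0.3269927254652199 72.00435625039972 [ 0.18747459 -0.08361513 -0.01308922]
turn z rad 0.0 shift cm [0.14 0.08 9.69] | at [ 606.6 -338.8  139.9] yaw 11.0 tilt 0.17
```

View pics/w3.png

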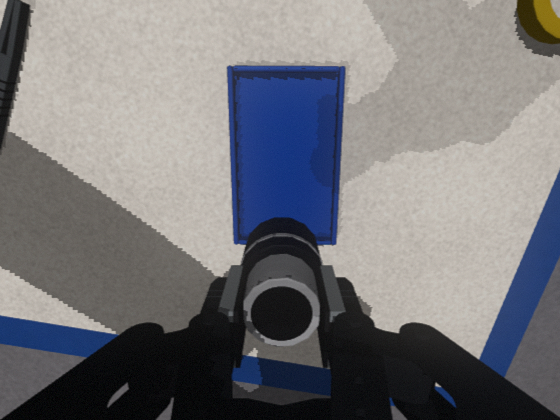

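It is held upright with the blue tray ahead, spanning (235,67)–(340,243), as planned. Lowering it now.

Emit:
jog_arm --moves '[[[2,0.15,0.1,2,0,0,0],[2,0,0,2,0,0,0],[2,0,0,2,0,0,0],[2,0,0,1.5,0,0,0],[2,0,0,1,0,0,0],[2,0,0,0.5,0,0,0],[2,0,0,0.3,0,0,0],[2,0,0,0.2,0,0,0],[2,0,0,0.2,0,0,0],[2,0,0,0.2,0,0,0],[2,0,0,0.1,0,0,0],[2,0,0,0,0,0,0],[2,0,0,0,0,0,0]]]'

```text
time: 8.6
tool_pos: [0.6082, -0.3387, 0.0416]
tool_rot: [0.0, 0.636, 0.772, 0.0]
contact_force: [-0.6, 0.9, -0.6]
gripper_width: 0.326
grasp_force: 72.0
```

Emit:
jog_arm --moves '[[[2,0,0,0.1,0,0,0],[2,0,0,0.1,0,0,0],[2,0,0,0.1,0,0,0],[2,0,0,0,0,0,0],[2,0,0,0,0,0,0]]]'

```text
time: 9.02
tool_pos: [0.6083, -0.3387, 0.0397]
tool_rot: [0.0, 0.636, 0.772, -0.0]
contact_force: [-2.6, 1.1, 4.3]
gripper_width: 0.332
grasp_force: 73.5
```

Run:
```python
from h import *
for i in range(3):
    f=grab_frame("side");s=state();print(s["contact_force"],s["tool_pos"])
for r in regions_of("eyepiece_a",f):
    C=cloud(f,r["pixels"]); print(r["p"],r["rect"],C.min(0),C.max(0))
```

```text
[-1.33764813  0.09793496  5.45575472] [ 0.60831825 -0.33875848  0.0396775 ]
[-1.35777463  1.14300309  5.34583221] [ 0.6083107  -0.33874553  0.03969973]
[-2.20425878  0.67700716  4.2635117 ] [ 0.6083349  -0.3387418   0.03968672]
0.5 [342.6, 326.4, 13.7, 22.1] [ 0.58815211 -0.35886547  0.00365986] [ 0.63161526 -0.33884635  0.11055637]
```

Contact force is 5 N at TCP z 39.7 mm, so the eyepiece is on the tray floor. Releasing it.

Emit:
jog_arm --moves '[[[3.4,0,0,0,0,0,0],[3.8,0,0,0,0,0,0],[5,0,0,0,0,0,0],[6,0,0,0,0,0,0],[7,0,0,0,0,0,0],[7,0,0,0,0,0,0],[7,0,0,-1,0,0,0],[7,0,0,-2,0,0,0],[8.54,0,0,-2.5,0,0,0],[8.54,0,0,-2.5,0,0,0],[8.54,0,0,-2.5,0,0,0],[8.54,0,0,0,0,0,0],[8.54,0,0,0,0,0,0]]]'

```text
time: 10.3
tool_pos: [0.6095, -0.3394, 0.1469]
tool_rot: [0.003, 0.636, 0.772, 0.0]
contact_force: [0.3, -0.1, -0.8]
gripper_width: 1.003
grasp_force: 0.0
```

Run:
```python
from h import *
f=grab_frame("wrist"); cv2.imwrite("pics/w4.png",f["color"])
go(486,12,146,11)
```

```text
turn z rad 0.0 shift cm [36.76 -5.32 -0.22] | at [ 608.3 -338.7  144.3] yaw 11.0 tilt 0.09
```

View pics/w4.png

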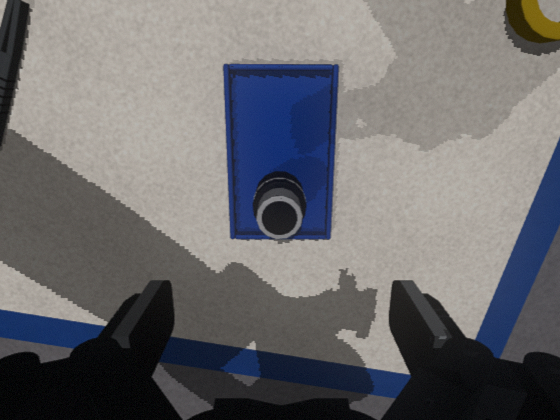

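The first eyepiece stands upright in the near end of the blue tray, at (279,212). Next is the second eyepiece.

Emit:
jog_arm --moves '[[[8.54,1.8,-0.25,0,0,0,0],[8.54,3,-0.43,0,0,0,0],[8.54,3,-0.43,0,0,0,0],[8.54,3,-0.43,0,0,0,0],[8.54,3,-0.43,0,0,0,0],[8.54,3,-0.43,0,0,0,0],[8.54,3,-0.43,0,0,0,0],[8.54,3,-0.43,0,0,0,0],[8.54,3,-0.43,0,0,0,0],[8.54,3,-0.43,0,0,0,0],[8.54,3,-0.43,0,0,0,0],[8.54,3,-0.43,0,0,0,0],[8.54,2,-0.3,0,0,0,0],[8.54,0,0,0,0,0,0],[8.54,0,0,0,0,0,0]]]'

```text
time: 11.6
tool_pos: [0.4848, 0.0134, 0.1417]
tool_rot: [-0.001, 0.635, 0.772, -0.001]
contact_force: [-0.2, 0.3, 0.7]
gripper_width: 1.003
grasp_force: 0.0
```

Run:
```python
from h import *
f=grab_frame("wrist")
for r in regions_of("eyepiece_a",f):
    C=cloud(f,r["pixels"]);top=C[C[:,2]>.045]
    print(r["p"],r["rect"],len(C),C[:,2].max() if len(C) else 0,np.round((top[:,:2].min(0)+top[:,:2].max(0))/2*1000) if len(top) else 0)
go(486,12,38,11)
```

```text
0.94 [286.0, 211.2, 53.7, 68.6] 2834 0.061161810955015536 [488.  10.]
turn z rad -0.0 shift cm [-0.02  0.04 10.44] | at [485.7  12.1 142.4] yaw 11.0 tilt 0.08
```

Emit:
jog_arm --moves '[[[8.54,-0.1,0.1,2.4,0,0,0],[8.54,0,0,2.5,0,0,0],[8.54,0,0,2.5,0,0,0],[8.54,0,0,2,0,0,0],[8.54,0,0,1,0,0,0],[6,0,0,0,0,0,0],[4,0,0,0,0,0,0],[2,0,0,0,0,0,0],[2,0,0,0,0,0,0],[2,0,0,0,0,0,0],[2,0,0,0,0,0,0],[2,0,0,0,0,0,0],[2,0,0,0,0,0,0]]]'

```text
time: 12.78
tool_pos: [0.4885, 0.0116, 0.0412]
tool_rot: [0.001, 0.636, 0.772, 0.001]
contact_force: [-2.2, 0.1, 6.4]
gripper_width: 0.324
grasp_force: 58.9
```

Emit:
jog_arm --moves '[[[2,0,0,-0.5,0,0,0],[2,0,0,-0.5,0,0,0],[2,0,0,-1.0,0,0,0],[2,0,0,-2,0,0,0],[2,0,0,-2,0,0,0],[2,0,0,-2,0,0,0],[2,0,0,-2,0,0,0],[2,0,0,-1,0,0,0],[2,0,0,0,0,0,0],[2,0,0,0,0,0,0]]]'

```text
time: 13.62
tool_pos: [0.4873, 0.0119, 0.1496]
tool_rot: [0.0, 0.636, 0.772, 0.0]
contact_force: [-0.6, 0.4, -1.7]
gripper_width: 0.325
grasp_force: 59.2
```

Run:
```python
from h import *
f=grab_frame("side")
for r in regions_of("eyepiece_a",f): print(r["p"],r["rect"])
go(596,-282,140,11)
```

```text
0.72 [342.9, 325.1, 17.2, 25.4]
turn z rad -0.0 shift cm [-30.96   5.17   0.74] | at [486.2  12.  147.7] yaw 11.0 tilt 0.15
```

Emit:
jog_arm --moves '[[[2,-1.5,0.25,0,0,0,0],[2,-3,0.5,0,0,0,0],[2,-3,0.5,0,0,0,0],[2,-3,0.5,0,0,0,0],[2,-3,0.5,0,0,0,0],[2,-3,0.5,0,0,0,0],[2,-3,0.5,0,0,0,0],[2,-3,0.5,0,0,0,0],[2,-3,0.5,0,0,0,0],[2,-3,0.5,0,0,0,0],[2,-1.5,0.3,0,0,0,0],[2,-1,0.1,0,0,0,0],[2,0,0,0,0,0,0],[2,0,0,0,0,0,0]]]'

```text
time: 14.88
tool_pos: [0.5961, -0.2819, 0.1478]
tool_rot: [-0.001, 0.636, 0.772, 0.0]
contact_force: [0.3, 0.4, -0.6]
gripper_width: 0.324
grasp_force: 59.2
```

Run:
```python
from h import *
f=grab_frame("wrist"); cv2.imwrite("pics/w5.png",f["color"])
for i in range(3):
    grab_frame("wrist");go(596,-282,44,11)
```

```text
turn z rad 0.001 shift cm [-0.08 -0.04 10.45] | at [ 596.4 -281.3  148.5] yaw 11.1 tilt 0.1
turn z rad 0.001 shift cm [-0.08 -0.06 10.48] | at [ 596.5 -281.2  148.8] yaw 11.1 tilt 0.07
turn z rad 0.001 shift cm [-0.06 -0.07 10.51] | at [ 596.6 -281.3  149.1] yaw 11.1 tilt 0.04
```

View pics/w5.png

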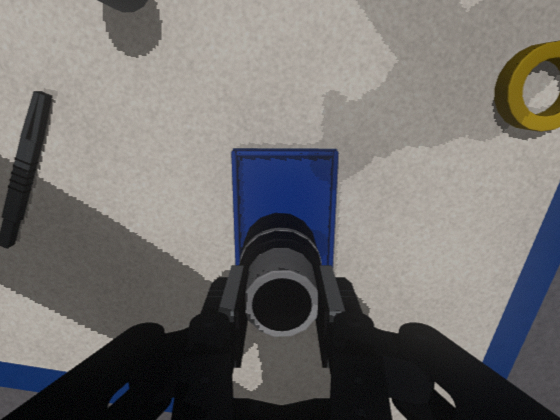

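The second eyepiece is held upright over the far half of the blue tray. Lowering it.

Emit:
jog_arm --moves '[[[2,0,0,2,0,0,0],[2,0,0,2,0,0,0],[2,0,0,2,0,0,0],[2,0,0,2,0,0,0],[2,0,0,1,0,0,0],[2,0,0,0.5,0,0,0],[2,0,0,0.3,0,0,0],[2,0,0,0.2,0,0,0],[2,0,0,0.2,0,0,0],[2,0,0,0.2,0,0,0],[2,0,0,0,0,0,0],[2,0,0,0,0,0,0]]]'

```text
time: 16.08
tool_pos: [0.5971, -0.2828, 0.0458]
tool_rot: [0.0, 0.636, 0.772, 0.0]
contact_force: [-0.4, 0.1, -0.5]
gripper_width: 0.323
grasp_force: 59.2
```

Emit:
jog_arm --moves '[[[2,0,0,0.1,0,0,0],[2,0,0,0.1,0,0,0],[2,0,0,0,0,0,0],[2,0,0,0,0,0,0]]]'

```text
time: 16.42
tool_pos: [0.5974, -0.2832, 0.0453]
tool_rot: [0.001, 0.636, 0.772, -0.0]
contact_force: [-3.0, 1.2, 5.4]
gripper_width: 0.328
grasp_force: 59.9
```

It is on the floor at 5 N. Releasing it, then on to the forceps.

Emit:
jog_arm --moves '[[[3.4,0,0,0,0,0,0],[3.8,0,0,0,0,0,0],[5,0,0,0,0,0,0],[6,0,0,0,0,0,0],[7,0,0,0,0,0,0],[7,0,0,0,0,0,0],[7,0,0,-1,0,0,0],[7,0,0,-2,0,0,0],[7,0,0,-2.5,0,0,0],[7,0,0,-2.5,0,0,0],[7,0,0,-2.5,0,0,0],[7,0,0,0,0,0,0],[7,0,0,0,0,0,0]]]'

```text
time: 17.5
tool_pos: [0.5983, -0.2834, 0.1517]
tool_rot: [0.003, 0.636, 0.772, 0.0]
contact_force: [0.8, -0.3, -0.6]
gripper_width: 0.818
grasp_force: 0.0
```

Run:
```python
from h import *
f=grab_frame("wrist"); cv2.imwrite("pics/w6.png",f["color"])
for r in regions_of("forceps",f):
    v,u=np.nonzero(r["pixels"]); print(r["p"],r["rect"],rect(onplane(f,np.c_[u,v],.008)),rect(cloud(f,r["pixels"])))
go(395,-304,120,-13)
```

```text
0.87 [25.9, 165.6, 48.4, 156.1] [397.0, -305.1, 16.7, 134.5, 76.7] [392.6, -307.4, 19.1, 138.2, 76.9]
turn z rad 0.419 shift cm [ -6.65 -19.14   2.78] | at [ 596.4 -282.3  147.6] yaw 11.0 tilt 0.06
```

View pics/w6.png

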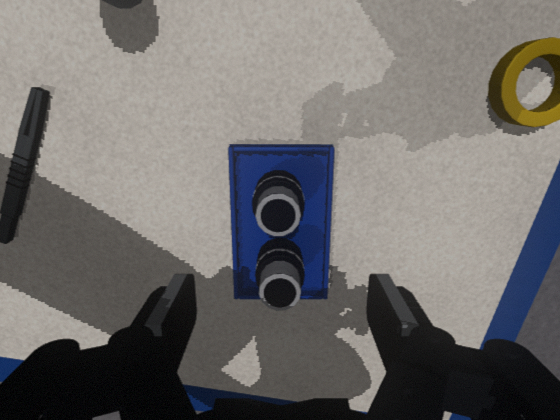

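Both eyepieces stand in the blue tray, at (278,205) and (278,278). The forceps are at (25,165). Moving over them.

Emit:
jog_arm --moves '[[[7,0,0,0,0,0,0.105],[7,0,0,0,0,0,0.105],[7,0,0,0,0,0,0.105],[7,0,0,0,0,0,0.105],[7,-0.83,-2.4,0,0,0,0],[7,-0.83,-2.4,0,0,0,0],[6,-0.83,-2.4,0,0,0,0],[5,-0.83,-2.4,0,0,0,0],[4,-0.83,-2.4,0,0,0,0],[4,-0.83,-2.4,0,0,0,0],[4,-0.83,-2.4,0,0,0,0],[4,-0.83,-2.4,0,0,0,0],[4,0,0,0,0,0,0],[4,0,0,0,0,0,0]]]'

```text
time: 18.77
tool_pos: [0.3935, -0.3032, 0.1466]
tool_rot: [-0.001, 0.783, 0.621, 0.0]
contact_force: [0.4, 0.4, -0.3]
gripper_width: 0.469
grasp_force: 0.0
```

Run:
```python
from h import *
f=grab_frame("wrist"); cv2.imwrite("pics/w7.png",f["color"])
for r in regions_of("forceps",f):
    v,u=np.nonzero(r["pixels"]); C=cloud(f,r["pixels"]);print(r["p"],r["rect"],rect(onplane(f,np.c_[u,v],.008)),rect(C),C[:,2].max())
for i in range(2): grab_frame("wrist");go(395,-304,30,-13)
```

```text
0.73 [285.7, 189.3, 19.6, 163.0] [396.0, -304.9, 13.1, 131.9, 76.6] [396.1, -304.7, 13.5, 130.9, 76.3] 0.012327535215836238
turn z rad -0.001 shift cm [-5.000e-02 -1.000e-02  1.177e+01] | at [ 395.2 -303.6  147.7] yaw -13.0 tilt 0.06
turn z rad -0.0 shift cm [-0.05 -0.03 11.79] | at [ 395.4 -303.6  147.9] yaw -13.0 tilt 0.05
```

View pics/w7.png

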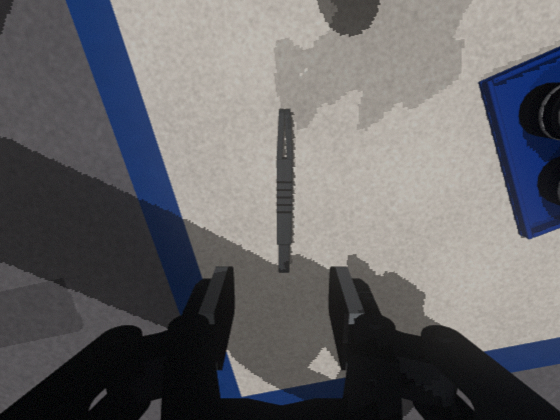

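The forceps are centred between the fingers, running from (286,108) to (284,272). Descending.

Emit:
jog_arm --moves '[[[4,-0.15,0,2.4,0,0,0],[4,0,0,2.5,0,0,0],[4,0,0,2.5,0,0,0],[4,0,0,2.5,0,0,0],[4,0,0,2,0,0,0],[4,0,0,1,0,0,0],[4,0,0,1,0,0,0],[4,0,0,0.5,0,0,0],[2.5,0,0,0,0,0,0],[2,0,0,0,0,0,0],[2,0,0,0,0,0,0]]]'

```text
time: 19.88
tool_pos: [0.3954, -0.3062, 0.0056]
tool_rot: [0.001, 0.783, 0.622, 0.0]
contact_force: [1.2, -0.2, -0.7]
gripper_width: 0.235
grasp_force: 0.0
```

Emit:
jog_arm --moves '[[[2,0,0,0.15,0,0,0],[1.5,0,0,0,0,0,0],[0.5,0,0,0,0,0,0],[0,0,0,0,0,0,0],[0,0,0,0,0,0,0],[0,0,0,0,0,0,0],[0,0,0,0,0,0,0]]]'

```text
time: 20.47
tool_pos: [0.395, -0.3058, 0.0037]
tool_rot: [0.001, 0.783, 0.622, 0.0]
contact_force: [-1.2, 2.4, 6.2]
gripper_width: 0.111
grasp_force: 59.4
```

Emit:
jog_arm --moves '[[[0,0,0,-0.3,0,0,0],[0,0,0,-0.5,0,0,0],[0,0,0,-1.0,0,0,0],[0,0,0,-1.5,0,0,0],[0,0,0,-2,0,0,0],[0,0,0,-2,0,0,0],[0,0,0,-2,0,0,0],[0,0,0,-2,0,0,0],[0,0,0,-0.7,0,0,0],[0,0,0,0,0,0,0],[0,0,0,0,0,0,0]]]'

```text
time: 21.38
tool_pos: [0.3944, -0.3053, 0.1227]
tool_rot: [0.0, 0.783, 0.622, 0.0]
contact_force: [0.1, -0.3, -0.3]
gripper_width: 0.114
grasp_force: 58.6
```

Run:
```python
from h import *
s=state();print(s["gripper_width"],s["grasp_force"],s["contact_force"],s["ft_torque"])
f=grab_frame("side")
def fit(f):
    for r in regions_of("forceps",f):
        C=cloud(f,r["pixels"]); 
        if len(C)<30: continue
        m=np.median(C,0);C=C[np.abs(C[:,2]-m[2])<.03]; c=C.mean(0);w=np.linalg.svd(C-c,full_matrices=False)[2][0]; print(r["p"],r["rect"],len(C),c.round(3),w.round(3),C.min(0).round(3),C.max(0).round(3))
fit(f);f=grab_frame("wrist");fit(f)
go(588,302,110,-11.5)
```

```text
0.11429614532239757 58.64528238773346 [ 0.11886342 -0.27039692 -0.33887133] [ 0.05785192 -0.01389264 -0.02654228]
0.56 [235.4, 332.0, 6.1, 47.3] 251 [ 0.387 -0.332  0.129] [-0.196 -0.98  -0.025] [ 0.376 -0.367  0.119] [ 0.397 -0.287  0.156]
0.94 [284.6, 261.2, 33.4, 287.4] 7088 [ 0.397 -0.295  0.128] [-0.228 -0.974  0.001] [ 0.377 -0.365  0.118] [ 0.414 -0.239  0.152]
turn z rad -0.027 shift cm [63.31  6.95  1.19] | at [ 393.7 -304.6  121.1] yaw -13.1 tilt 0.18
```

The forceps are held level. Carrying them to the steel tray.

Emit:
jog_arm --moves '[[[0,1.5,0.16,0,0,0,-0.027],[0,3,0.33,0,0,0,0],[0,3,0.33,0,0,0,0],[0,3,0.33,0,0,0,0],[0,3,0.33,0,0,0,0],[0,3,0.33,0,0,0,0],[0,3,0.33,0,0,0,0],[0,3,0.33,0,0,0,0],[0,3,0.33,0,0,0,0],[0,3,0.33,0,0,0,0],[0,3,0.33,0,0,0,0],[0,3,0.33,0,0,0,0],[0,3,0.33,0,0,0,0],[0,3,0.33,0,0,0,0],[0,3,0.33,0,0,0,0],[0,3,0.33,0,0,0,0],[0,3,0.33,0,0,0,0],[0,3,0.33,0,0,0,0],[0,3,0.33,0,0,0,0],[0,3,0.33,0,0,0,0]]]'

```text
time: 23.25
tool_pos: [0.5743, 0.2563, 0.1212]
tool_rot: [-0.0, 0.774, 0.633, -0.001]
contact_force: [-0.4, -0.6, 0.4]
gripper_width: 0.114
grasp_force: 58.7
```

Emit:
jog_arm --moves '[[[0,2.5,0.3,0,0,0,0],[0,1.5,0.1,0,0,0,0],[0,0,0,0,0,0,0],[0,0,0,0,0,0,0],[0,0,0,0,0,0,0]]]'

```text
time: 23.67
tool_pos: [0.586, 0.2925, 0.1216]
tool_rot: [-0.0, 0.775, 0.633, -0.001]
contact_force: [-0.0, -0.6, -0.7]
gripper_width: 0.115
grasp_force: 58.7
```

Run:
```python
from h import *
f=grab_frame("wrist");cv2.imwrite("pics/w8.png",f["color"])
for r in regions_of("forceps",f):
    C=cloud(f,r["pixels"]);m=np.median(C,0);C=C[np.abs(C[:,2]-m[2])<.03]
    c=C.mean(0);w=np.linalg.svd(C-c,full_matrices=False)[2][0]; print(r["p"],r["rect"],c.round(3),w.round(3),rect(C),C[:,2].min())
for r in regions_of("instrument_tray",f):
    v,u=np.nonzero(r["pixels"]); print(r["p"],r["rect"],rect(onplane(f,np.c_[u,v],.014)))
for i in range(2): grab_frame("wrist");go(588,302,10,-11.5)
```

```text
0.86 [281.8, 262.1, 31.7, 288.7] [0.589 0.302 0.128] [-0.202 -0.979  0.004] [587.1, 294.9, 12.1, 128.3, 78.5] 0.11836399529481707
0.78 [285.6, 181.6, 140.4, 226.8] [590.3, 300.7, 91.3, 159.8, 78.5]
turn z rad -0.001 shift cm [ 0.98 -0.04 11.27] | at [586.5 292.3 122.7] yaw -11.6 tilt 0.02
turn z rad -0.001 shift cm [ 0.97 -0.05 11.28] | at [586.6 292.4 122.8] yaw -11.6 tilt 0.01
```

View pics/w8.png

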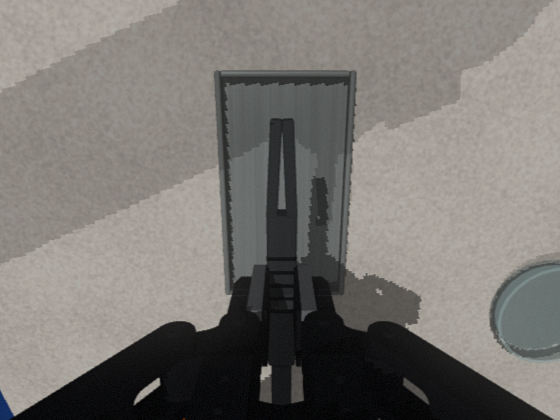

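The forceps are level and aligned over the steel tray. They need 7 mm more along x, then down.

Emit:
jog_arm --moves '[[[0,0.7,0.05,0,0,0,0],[0,0,0,2,0,0,0],[0,0,0,2,0,0,0],[0,0,0,2,0,0,0],[0,0,0,2,0,0,0],[0,0,0,1.5,0,0,0],[0,0,0,0.8,0,0,0],[0,0,0,0.4,0,0,0],[0,0,0,0.2,0,0,0],[0,0,0,0.2,0,0,0],[0,0,0,0.2,0,0,0],[0,0,0,0,0,0,0],[0,0,0,0,0,0,0]]]'

```text
time: 25.0
tool_pos: [0.589, 0.3003, 0.0106]
tool_rot: [0.0, 0.774, 0.633, 0.001]
contact_force: [0.2, -0.9, 0.3]
gripper_width: 0.111
grasp_force: 58.7
```

Emit:
jog_arm --moves '[[[0,0,0,0.1,0,0,0],[0,0,0,0.1,0,0,0],[0,0,0,0.1,0,0,0],[0,0,0,0,0,0,0],[0,0,0,0,0,0,0]]]'

```text
time: 25.42
tool_pos: [0.5887, 0.3002, 0.0077]
tool_rot: [0.0, 0.774, 0.633, 0.0]
contact_force: [-2.6, -1.0, 5.3]
gripper_width: 0.113
grasp_force: 59.3
```

On the floor at 5 N. Releasing the forceps, then the first jar.

Emit:
jog_arm --moves '[[[1.5,0,0,0,0,0,0],[2,0,0,0,0,0,0],[2.5,0,0,0,0,0,0],[3,0,0,0,0,0,0],[3,0,0,0,0,0,0],[3,0,0,-0.5,0,0,0],[3,0,0,-1.5,0,0,0],[3,0,0,-2.5,0,0,0],[4,0,0,-2.5,0,0,0],[6,0,0,-2.5,0,0,0],[8,0,0,-2.5,0,0,0],[8.54,0,0,-2,0,0,0],[8.54,0,0,0,0,0,0.04],[8.54,0,0,0,0,0,0]]]'

```text
time: 26.58
tool_pos: [0.5901, 0.3007, 0.1512]
tool_rot: [0.001, 0.787, 0.617, 0.003]
contact_force: [-0.3, 0.4, -1.2]
gripper_width: 1.001
grasp_force: 0.0
```

Run:
```python
from h import *
f=grab_frame("wrist");cv2.imwrite("pics/w9.png",f["color"])
for r in regions_of("forceps",f):
    C=cloud(f,r["pixels"]);v,u=np.nonzero(r["pixels"]);print(r["p"],rect(onplane(f,np.c_[u,v],.012)),np.percentile(C[:,2],[5,50,95]))
go(478,156,150,-14)
```

```text
0.92 [589.8, 300.9, 12.0, 130.6, 78.4] [0.01281084 0.01419615 0.01532183]
turn z rad 0.004 shift cm [-16.65  -7.23  -0.25] | at [588.4 300.1 147.6] yaw -13.8 tilt 0.03
```

View pics/w9.png

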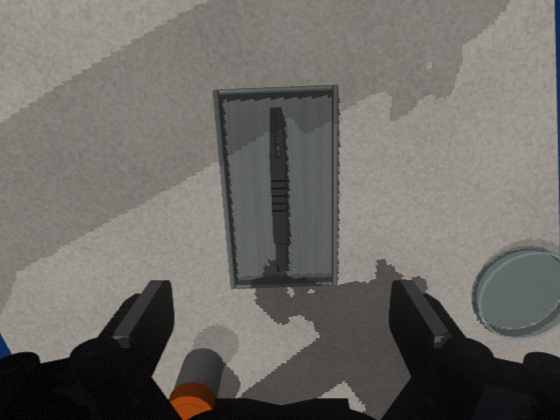

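The forceps lie flat and centred in the steel tray, at (280,188). Moving to the jar at (478,156).

Emit:
jog_arm --moves '[[[8.54,-2.4,-1.0,0,0,0,0],[8.54,-2.4,-1.0,0,0,0,0],[8.54,-2.4,-1.0,0,0,0,0],[8.54,-2.4,-1.1,0,0,0,0],[8.54,-2.4,-1.1,0,0,0,0],[8.54,-2.4,-1.1,0,0,0,0],[8.54,-2.3,-0.9,0,0,0,0],[8.54,0,0,0,0,0,0],[8.54,0,0,0,0,0,0]]]'

```text
time: 27.43
tool_pos: [0.4777, 0.1544, 0.1459]
tool_rot: [-0.0, 0.787, 0.617, -0.001]
contact_force: [-0.3, 0.5, -0.6]
gripper_width: 1.001
grasp_force: 0.0
```

Run:
```python
from h import *
f=grab_frame("wrist")
for r in regions_of("jar_a",f):
    C=cloud(f,r["pixels"]);top=C[C[:,2]>.052]
    print(r["p"],r["rect"],len(C),C[:,2].max() if len(C) else 0,np.round((top[:,:2].min(0)+top[:,:2].max(0))/2*1000) if len(top) else 0)
go(478,156,32,-14)
```

```text
0.86 [285.4, 205.8, 58.1, 73.7] 3486 0.06262607096010382 [480. 155.]
turn z rad 0.004 shift cm [ 0.04 -0.09 11.45] | at [478.8 155.3 146.5] yaw -13.8 tilt 0.03
```

Emit:
jog_arm --moves '[[[8.54,0,0,2.4,0,0,0],[8.54,0,0,2.5,0,0,0],[8.54,0,0,2.5,0,0,0],[8.54,0,0,2.5,0,0,0],[8.54,0,0,1.5,0,0,0],[6,0,0,0,0,0,0],[4.5,0,0,0,0,0,0],[3,0,0,0,0,0,0],[3,0,0,0,0,0,0],[3,0,0,0,0,0,0],[3,0,0,0,0,0,0],[3,0,0,0,0,0,0],[3,0,0,0,0,0,0]]]'

```text
time: 28.62
tool_pos: [0.4804, 0.1555, 0.0348]
tool_rot: [0.001, 0.787, 0.617, 0.002]
contact_force: [-0.6, 0.4, 6.3]
gripper_width: 0.449
grasp_force: 60.2
```

Emit:
jog_arm --moves '[[[3,0,0,-0.5,0,0,0],[3,0,0,-0.5,0,0,0],[3,0,0,-1.0,0,0,0],[3,0,0,-2,0,0,0],[3,0,0,-2,0,0,0],[3,0,0,-2,0,0,0],[3,0,0,-2,0,0,0],[3,0,0,0,0,0,0],[3,0,0,0,0,0,0]]]'

```text
time: 29.37
tool_pos: [0.4796, 0.1552, 0.1345]
tool_rot: [0.001, 0.787, 0.617, 0.002]
contact_force: [0.6, -0.1, -0.7]
gripper_width: 0.45
grasp_force: 60.2
```

Run:
```python
from h import *
f=grab_frame("wrist");cv2.imwrite("pics/w10.png",f["color"])
import math
c=np.array([662.5,-20]);d=np.array([math.cos(math.radians(76)),math.sin(math.radians(76))])
for s in(-28,28): t=c+s*d;print(t);go(*t,130,-14)
```

```text
[655.72618692 -47.16828034]
turn z rad 0.003 shift cm [-15.33  22.09   0.28] | at [478.5 155.  132.7] yaw -13.8 tilt 0.01
[669.27381308   7.16828034]
turn z rad 0.003 shift cm [-9.73 22.09  0.28] | at [478.5 155.  132.7] yaw -13.8 tilt 0.01
```

View pics/w10.png

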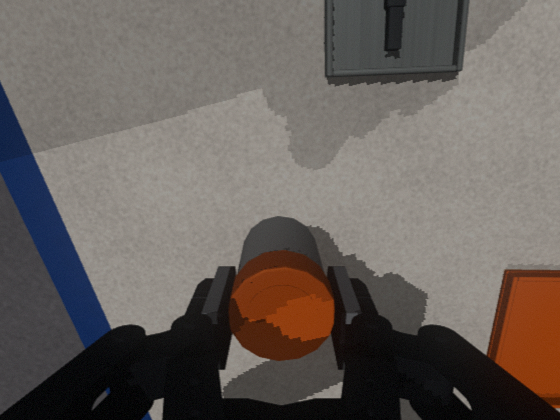

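The jar is held upright at (282,305). Carrying it to the orange tray's far spot at (669,7).

Emit:
jog_arm --moves '[[[3,-0.65,1.4,0,0,0,0],[3,-1.2,2.7,0,0,0,0],[3,-1.2,2.7,0,0,0,0],[3,-1.2,2.7,0,0,0,0],[3,-1.2,2.7,0,0,0,0],[3,-1.2,2.7,0,0,0,0],[3,-1.2,2.7,0,0,0,0],[3,-1.2,2.7,0,0,0,0],[3,-0.7,1.8,0,0,0,0],[3,0,0,0,0,0,0],[3,0,0,0,0,0,0]]]'

```text
time: 30.33
tool_pos: [0.6697, 0.0064, 0.1303]
tool_rot: [-0.001, 0.787, 0.616, -0.001]
contact_force: [0.4, -0.1, -0.5]
gripper_width: 0.445
grasp_force: 60.4
```

Run:
```python
from h import *
f=grab_frame("wrist");cv2.imwrite("pics/w11.png",f["color"])
for r in regions_of("specimen_tray",f):
    v,u=np.nonzero(r["pixels"]); print(r["p"],r["rect"],rect(onplane(f,np.c_[u,v],.014)))
for i in range(2): grab_frame("wrist");go(669,7,40,-14)
```

```text
0.68 [286.1, 209.7, 114.1, 125.0] [670.7, -2.3, 81.0, 94.8, 75.5]
0.39 [282.6, 288.8, 107.5, 143.6] [651.6, -64.9, 84.2, 126.0, 78.1]
turn z rad 0.004 shift cm [-0.1   0.06  9.14] | at [668.9   8.1 131.4] yaw -13.8 tilt 0.14
turn z rad 0.004 shift cm [-0.12  0.04  9.19] | at [669.    8.2 131.9] yaw -13.8 tilt 0.1
```

View pics/w11.png

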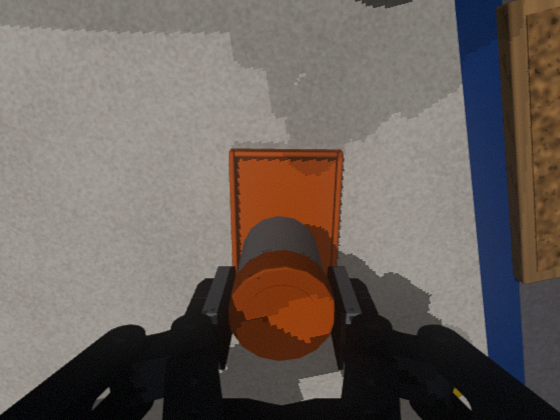

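The jar is over the far half of the orange tray, whose far edge shows at row 152. Lowering it.

Emit:
jog_arm --moves '[[[3,-0.1,0.2,2,0,0,0],[3,0,0,2,0,0,0],[3,0,0,2,0,0,0],[3,0,0,1.5,0,0,0],[3,0,0,0.8,0,0,0],[3,0,0,0.4,0,0,0],[3,0,0,0.2,0,0,0],[3,0,0,0.2,0,0,0],[3,0,0,0.2,0,0,0],[3,0,0,0,0,0,0],[3,0,0,0,0,0,0]]]'

```text
time: 31.45
tool_pos: [0.6722, 0.0061, 0.0405]
tool_rot: [0.0, 0.787, 0.617, 0.0]
contact_force: [0.7, -0.1, -1.0]
gripper_width: 0.446
grasp_force: 60.4
```

Emit:
jog_arm --moves '[[[3,0,0,0.1,0,0,0],[3,0,0,0.1,0,0,0],[3,0,0,0.1,0,0,0],[3,0,0,0,0,0,0],[3,0,0,0,0,0,0]]]'

```text
time: 31.87
tool_pos: [0.6724, 0.0062, 0.0389]
tool_rot: [0.0, 0.787, 0.617, 0.0]
contact_force: [-3.3, 0.0, 6.7]
gripper_width: 0.448
grasp_force: 61.0
```

Emit:
jog_arm --moves '[[[4.4,0,0,0,0,0,0],[5,0,0,0,0,0,0],[6,0,0,0,0,0,0],[7,0,0,0,0,0,0],[8,0,0,0,0,0,0],[8,0,0,0,0,0,0],[8,0,0,-1,0,0,0],[8,0,0,-2,0,0,0],[8.54,0,0,-2.5,0,0,0],[8.54,0,0,-2.5,0,0,0],[8.54,0,0,-2.5,0,0,0],[8.54,0,0,0,0,0,0],[8.54,0,0,0,0,0,0]]]'

```text
time: 32.95
tool_pos: [0.6734, 0.0061, 0.1452]
tool_rot: [0.002, 0.787, 0.617, 0.002]
contact_force: [0.7, 0.0, -0.8]
gripper_width: 1.001
grasp_force: 0.0
```

Run:
```python
from h import *
f=grab_frame("wrist")
for r in regions_of("jar_a",f):
    C=cloud(f,r["pixels"]);top=C[C[:,2]>.056]
    print(r["p"],r["rect"],C[:,2].max() if len(C) else 0,np.round((top[:,:2].min(0)+top[:,:2].max(0))/2*1000) if len(top) else 0)
for r in regions_of("specimen_tray",f):
    v,u=np.nonzero(r["pixels"]); print(r["p"],r["rect"],rect(onplane(f,np.c_[u,v],.014)))
go(461,-155,145,-14)
```

```text
0.64 [279.7, 214.3, 60.0, 76.8] 0.06669806565391216 [672.   6.]
0.55 [279.4, 225.7, 108.4, 159.7] [666.2, -21.1, 81.7, 132.1, 75.5]
turn z rad 0.003 shift cm [-20.72 -16.45  -0.43] | at [670.7   6.3 140.2] yaw -13.8 tilt 0.15
```

The jar stands at (672,6), near the tray's far-half centre. The tray centre refines to (665,-21). On to the second jar.

Emit:
jog_arm --moves '[[[8.54,-1.2,-0.95,0,0,0,0],[8.54,-2.3,-1.8,0,0,0,0],[8.54,-2.3,-1.8,0,0,0,0],[8.54,-2.3,-1.8,0,0,0,0],[8.54,-2.3,-1.8,0,0,0,0],[8.54,-2.3,-1.8,0,0,0,0],[8.54,-2.3,-1.9,0,0,0,0],[8.54,-2.3,-1.9,0,0,0,0],[8.54,-2.3,-1.9,0,0,0,0],[8.54,-1.1,-0.9,0,0,0,0],[8.54,0,0,0,0,0,0],[8.54,0,0,0,0,0,0]]]'

```text
time: 34.1
tool_pos: [0.4608, -0.1552, 0.1406]
tool_rot: [-0.001, 0.787, 0.616, -0.0]
contact_force: [0.9, 0.1, 0.6]
gripper_width: 1.003
grasp_force: 0.0
```

Run:
```python
from h import *
f=grab_frame("wrist")
for r in regions_of("jar_a",f):
    C=cloud(f,r["pixels"]);top=C[C[:,2]>.052]
    print(r["p"],r["rect"],len(C),C[:,2].max() if len(C) else 0,np.round((top[:,:2].min(0)+top[:,:2].max(0))/2*1000) if len(top) else 0)
go(462,-155,32,-14)
```

```text
turn z rad 0.004 shift cm [-0.03  0.03 10.91] | at [ 461.8 -154.8  141.1] yaw -13.8 tilt 0.07
```

Run:
```python
from h import *
f=grab_frame("wrist"); c=cv2.cvtColor(f["color"],cv2.COLOR_BGR2HSV)
m=(c[...,0]<14)&(c[...,1]>150)&(c[...,2]>40)
C=cloud(f,m);top=C[(C[:,2]>.05)&(np.hypot(C[:,0]-.461,C[:,1]+.155)<.05)]
print(len(top),top.min(0),top.max(0),(top.min(0)+top.max(0))/2)
```

```text
2960 [ 0.44299434 -0.17645937  0.05001877] [ 0.48174098 -0.13735274  0.06260097] [ 0.46236766 -0.15690606  0.05630987]
```

Emit:
jog_arm --moves '[[[8.54,-0.15,0.05,2.4,0,0,0],[8.54,0,0,2.5,0,0,0],[8.54,0,0,2.5,0,0,0],[8.54,0,0,2.0,0,0,0],[8.54,0,0,1.5,0,0,0],[6,0,0,0,0,0,0],[4.5,0,0,0,0,0,0],[3,0,0,0,0,0,0],[3,0,0,0,0,0,0],[3,0,0,0,0,0,0],[3,0,0,0,0,0,0],[3,0,0,0,0,0,0],[3,0,0,0,0,0,0]]]'

```text
time: 35.33
tool_pos: [0.4631, -0.1575, 0.0346]
tool_rot: [0.001, 0.787, 0.617, 0.001]
contact_force: [-0.4, 0.4, 6.0]
gripper_width: 0.452
grasp_force: 60.1
```

Emit:
jog_arm --moves '[[[3,0,0,-0.5,0,0,0],[3,0,0,-0.5,0,0,0],[3,0,0,-1.0,0,0,0],[3,0,0,-2,0,0,0],[3,0,0,-2,0,0,0],[3,0,0,-2,0,0,0],[3,0,0,-2,0,0,0],[3,0,0,0,0,0,0],[3,0,0,0,0,0,0]]]'

```text
time: 36.08
tool_pos: [0.4626, -0.1574, 0.1346]
tool_rot: [0.002, 0.787, 0.617, 0.001]
contact_force: [-0.2, 0.7, -2.1]
gripper_width: 0.446
grasp_force: 60.2
```

Run:
```python
from h import *
f=grab_frame("wrist");cv2.imwrite("pics/w12.png",f["color"])
go(658,-48,130,-14)
```

```text
turn z rad 0.003 shift cm [15.31 16.41  0.3 ] | at [ 461.7 -156.9  132.9] yaw -13.8 tilt 0.03
```

View pics/w12.png

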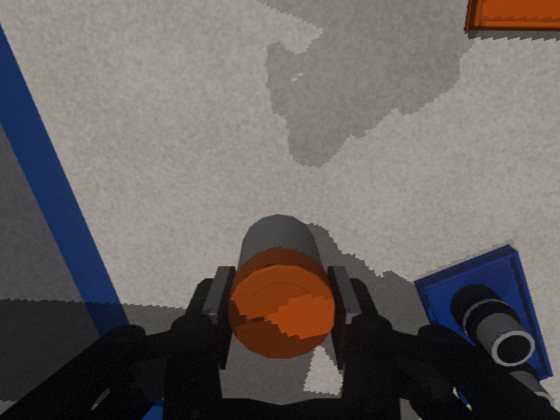

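The second jar is held upright at (282,303). Carrying it to (658,-48).

Emit:
jog_arm --moves '[[[3,1.0,1.1,0,0,0,0],[3,2.0,2.1,0,0,0,0],[3,2.0,2.1,0,0,0,0],[3,2.0,2.1,0,0,0,0],[3,2.0,2.1,0,0,0,0],[3,2.0,2.2,0,0,0,0],[3,2.0,2.2,0,0,0,0],[3,1.5,1.6,0,0,0,0],[3,0.8,0.9,0,0,0,0],[3,0,0,0,0,0,0],[3,0,0,0,0,0,0]]]'

```text
time: 37.05
tool_pos: [0.6565, -0.0471, 0.1305]
tool_rot: [-0.001, 0.787, 0.617, -0.001]
contact_force: [-0.3, -0.0, -1.1]
gripper_width: 0.442
grasp_force: 60.3
```

Run:
```python
from h import *
for i in range(2): grab_frame("wrist");go(658,-48,40,-14)
```

```text
turn z rad 0.003 shift cm [-0.    0.22  9.08] | at [656.2 -47.5 130.8] yaw -13.8 tilt 0.2
turn z rad 0.003 shift cm [0.02 0.21 9.13] | at [656.2 -47.7 131.3] yaw -13.8 tilt 0.16
```

Emit:
jog_arm --moves '[[[3,-0.05,0.15,2,0,0,0],[3,0,0,2,0,0,0],[3,0,0,2,0,0,0],[3,0,0,1.5,0,0,0],[3,0,0,0.8,0,0,0],[3,0,0,0.4,0,0,0],[3,0,0,0.2,0,0,0],[3,0,0,0.2,0,0,0],[3,0,0,0.2,0,0,0],[3,0,0,0.1,0,0,0],[3,0,0,0,0,0,0],[3,0,0,0,0,0,0]]]'

```text
time: 38.15
tool_pos: [0.6592, -0.0483, 0.0393]
tool_rot: [0.0, 0.787, 0.617, 0.0]
contact_force: [0.2, -0.5, -0.8]
gripper_width: 0.445
grasp_force: 60.4
```

Emit:
jog_arm --moves '[[[3,0,0,0.1,0,0,0],[3,0,0,0.1,0,0,0],[3,0,0,0,0,0,0],[3,0,0,0,0,0,0]]]'

```text
time: 38.48
tool_pos: [0.6595, -0.0483, 0.0387]
tool_rot: [0.0, 0.787, 0.617, 0.0]
contact_force: [-3.2, 0.8, 6.5]
gripper_width: 0.448
grasp_force: 60.9
```

On the floor. Releasing the jar, lifting clear and backing off.

Emit:
jog_arm --moves '[[[4.4,0,0,0,0,0,0],[5,0,0,0,0,0,0],[6,0,0,0,0,0,0],[7,0,0,0,0,0,0],[8,0,0,0,0,0,0],[8,0,0,0,0,0,0],[8,0,0,-1,0,0,0],[8,0,0,-2,0,0,0],[8.54,0,0,-2.5,0,0,0],[8.54,0,0,-2.5,0,0,0],[8.54,0,0,-2.5,0,0,0],[8.54,0,-2.5,-2,0,0,0],[8.54,0,-3,-1,0,0,0],[8.54,0,-3,0,0,0,0],[8.54,0,-3,0,0,0,0],[8.54,0,-3,0,0,0,0],[8.54,0,-3,0,0,0,0],[8.54,0,-2,0,0,0,0],[8.54,0,0,0,0,0,0],[8.54,0,0,0,0,0,0]]]'

```text
time: 40.15
tool_pos: [0.4693, -0.0016, 0.1727]
tool_rot: [0.001, 0.787, 0.617, 0.001]
contact_force: [1.4, -0.7, 1.1]
gripper_width: 0.999
grasp_force: 0.0
```

Run:
```python
from h import *
f=grab_frame("side");cv2.imwrite("pics/side1.png",cv2.resize(f["color"],(800,600)))
g=grab_frame("top");cv2.imwrite("pics/top1.png",cv2.resize(g["color"],(800,600)))
for n,z in(("tape_roll",.019),("petri_dish",.015)):
    for r in regions_of(n,g)[:1]:
        v,u=np.nonzero(r["pixels"]);print(n,r["p"],rect(onplane(g,np.c_[u,v],z)))
```

```text
tape_roll 0.98 [759.5, -165.7, 60.5, 60.8, 1.3]
petri_dish 0.72 [771.8, 164.5, 83.7, 87.2, 46.1]
```

View pics/side1.png

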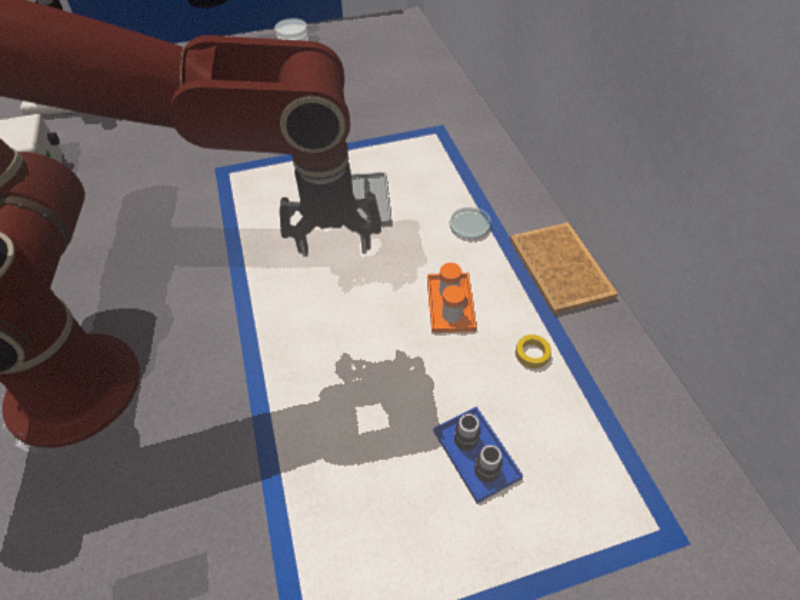

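The side view shows both jars upright in the orange tray, at (450,275) and (455,300). Both eyepieces stand upright in the blue tray, at (468,428) and (488,460). The tape roll and dish have not moved, and the forceps were already seen flat in the steel tray. Handing in.

```bash
python3 -c "
from plant import *
print(job_done())"
```

```text
the job is handed in; nothing more can be done
None
```

The job is handed in after about 40 s of the 115 s limit: the camera views show both jars upright in the orange tray, both eyepieces upright in the blue tray, the forceps flat in the steel tray, and the tape roll and glass dish unmoved; no verdict was returned.

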